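# Finish the graded row of jars in the counter rack

## Task

The tall and the low cream jar already stand in the two end bays of the wooden rack. Stand the four coloured jars upright in the empty bays between them, one to a bay, so that the row steps down in height all the way from the tall cream jar to the low one. Leave the cream jars in their bays, tip nothing over, and leave the pepper mill and the kitchen timer where they are.

Things in the scene. Friction and masses are not known exactly. Their poses are not given: they have to be found in the camera images.
- rack: low oak rack, fixed, 504 mm long (its y), 98 deep (x, to the wall), 48 high. Origin: middle of the underside, on the worktop. Six open bays in a row, centres at x 0, y -205, -123, -41, 41, 123, 205 mm; bay floor 14 mm above the origin. Bays 76 x 76 mm: partitions between them (tops 36 mm above the origin), steel rails front and back (tops 33). End bays hold the cream jars, the rest are empty.
- cream_tall: tall cream-white stoneware jar, 58 mm in diameter, 176 mm high over all: body 157 mm high (straight glazed sides, bare clay foot), fixed lid 7 mm, on top a wooden knob 20 mm wide, 12 mm high. Origin: centre of the underside; z up its axis. Already stands loose in one end bay of the rack (which end varies); it stays there.
- cream_low: low cream-white stoneware jar, 58 mm in diameter, 56 mm high over all: body 37 mm high (straight glazed sides, bare clay foot), fixed lid 7 mm, on top a wooden knob 20 mm wide, 12 mm high. Origin: centre of the underside; z up its axis. Already stands loose in the other end bay of the rack; it stays there.
- jar_blue: dark blue stoneware jar, 58 mm in diameter, 152 mm high over all: body 133 mm high (straight glazed sides, bare clay foot), fixed lid 7 mm, on top a wooden knob 20 mm wide, 12 mm high. Origin: centre of the underside; z up its axis. At the start loose on the worktop among the other jars, mill and timer; under 0.6 kg. Grip it round the body, from any side.
- jar_mustard: mustard-yellow stoneware jar, 58 mm in diameter, 128 mm high over all: body 109 mm high (straight glazed sides, bare clay foot), fixed lid 7 mm, on top a wooden knob 20 mm wide, 12 mm high. Origin: centre of the underside; z up its axis. At the start loose on the worktop among the other jars, mill and timer; under 0.6 kg. Grip it round the body, from any side.
- jar_green: dark green stoneware jar, 58 mm in diameter, 104 mm high over all: body 85 mm high (straight glazed sides, bare clay foot), fixed lid 7 mm, on top a wooden knob 20 mm wide, 12 mm high. Origin: centre of the underside; z up its axis. At the start loose on the worktop among the other jars, mill and timer; under 0.6 kg. Grip it round the body, from any side.
- jar_rust: rust-red stoneware jar, 58 mm in diameter, 80 mm high over all: body 61 mm high (straight glazed sides, bare clay foot), fixed lid 7 mm, on top a wooden knob 20 mm wide, 12 mm high. Origin: centre of the underside; z up its axis. At the start loose on the worktop among the other jars, mill and timer; under 0.6 kg. Grip it round the body, from any side.
- pepper_mill: black pepper mill, an upright cylinder 44 mm in diameter and 144 mm high, standing loose among the jars on the worktop; not part of the row. Origin: centre of the underside, z up.
- timer: white round kitchen timer with a black scale band, 60 mm in diameter and 62 mm high, standing loose among the jars on the worktop; not part of the row. Origin: centre of the underside, z up.
Mind the look-alikes: they are no part of the job. Leave any purple look-alike of the jar_blue alone.

How it is judged:
By the outcome, as a careful person would: the job done as asked, in the order asked, and still so for the second after the job is handed in, with the robot touching nothing.
It also fails if it takes over 112 s, if anything falls off the work surface, if the arm or the gripper's body presses on something with over 40 N, if the wrist force passes 120 N, or if a joint passes its speed limit or range.

## Robot

A 6-joint arm with a two-finger parallel gripper is mounted at the origin on a cart in front of the work surface, level with it; the furniture and walls round the work are solid. World frame = base frame: x ahead of the robot, y to its left, z up, the work surface at z = 0. Lengths are in m, angles in degrees, forces in N, time in s.
With the tool pointing down it reaches from about 0.25 to 0.775 m from the base axis. Payload 4 kg.
Tool frame: the origin (TCP) lies at the very end of the fingers, on their centre line; the grasp point (between the pads) lies 19 mm behind it (grip_depth is the distance from the TCP to the grasp point, in m); z points along the fingers, y is the line along which they close (so a half turn about z gives the same grasp; the last joint's range is limited). The gripper opens to 85 mm and grips with 20 to 120 N. Pads are 22 mm wide; open, the fingers measure 114 mm over their backs; the gripper's body (76 mm by 85 mm) begins 54 mm behind the grasp point. The pads swing forward as they close: fully open they stand 13 mm farther back than shut.
Start: joints at [-5.907, 4.996, 78.535, -0, 96.463, -5.907], TCP at [0.55, -0, 0.231] pointing down, gripper open.
Joint ranges: [-177.83, 177.83], [-43.37, 116.18], [15.69, 146.23], [-61.86, 241.86], [9.47, 152.12], [-147.06, 147.06]. Speed limits (degrees/s): [159.86, 159.86, 180, 180, 180, 180].

## Interface

Orientations are given as a 3x3 rotation matrix whose columns are the frame's x, y, z axes.
In Python, from rig import sense, snapshot, calibration, close_job, grip_depth gives the robot as it stands.
- The arm moves only by the tool drive_tool, never from a script. Its argument "motion" is a list of rows, each a list of 3 entries, a list of its own where there are three numbers: the shift along the tool's x, y, z in mm, then the turn about the tool's z in degrees, then the opening, from 0 (shut) to 1 (fully open). A call has 1 to 10 rows; each row is the pose to reach, as a shift and turn from the pose commanded when the call began, along the tool's axes at that moment; what a row does not reach only later rows make up. A row lasts 1/12 s, in which the tool goes at most 41.7 mm and 7.16 degrees, less where a joint would pass 70% of its speed; a pose out of reach is approached as far as the arm can. A call with a gripper value outside its range is refused whole. The fingers move at their own pace and stop on an object; the grip force is fixed at half the most. Time passes only in rows, so rows that repeat a pose let the fingers close. It gives the time, the measured TCP pose, the force, the opening and the grip force at its end, in the units of the state.
- sense(): the state, without advancing time (a new reading comes with each control period).
- snapshot(name): name is "scene" or "side" or "wrist"; returns (picture, depth): 400x640x3 uint8, blue, green, red; 400x640 float32, m along the optical axis (not along the pixel's ray), 0 where there is no reading.
- calibration(name): a dict with "camera_matrix" (3x3 intrinsics, pixels), "rvec" (rotation vector, rad) and "tvec" (3), from world to camera coordinates, as OpenCV has them; the wrist camera has in their place "mount" (4x4, takes a point from camera to tool coordinates, whose origin is the TCP and whose axes are the flange's). Camera axes: x right, y down, z forward; pixel columns grow to the right and rows downward; lengths in m; the calibration is good to about 2 mm. A picture is of the moment at which its call begins: read the wrist's pose just before it. calibration takes no time and is no camera call.
- close_job(): hands the job in; it is judged then, once.
The state is a dict: "time_s": time; "qpos": joint angles; "joint_velocities": joint speeds; "effort": joint torques, N m; "eef_pos": TCP position; "orientation": TCP orientation; "force": force on the tool from outside, world axes, zero at the start; "torque": the same for the moment, N m; "gripper_width": finger opening in m; "gripper_force": force on a finger pad.
Only numpy, scipy, OpenCV 4.12 (cv2) and the standard library are available. Lean on these libraries where they do the work, as an engineer would, in place of code of your own. Each camera call takes 0.05 s, during which the arm holds its last target. There are 200 camera calls.

## Working session

There is one attempt and no reset: what is moved stays moved. The work goes in short steps, Python scripts to look and compute and a tool call to move; the robot and the scene stay as the last step left them, time stands still between calls to the robot, and variables do not carry over. Pictures are saved under pics/ and viewed, at most 14 in all, crops included, and the job is handed in when it is done.

Besides the shell and the picture viewer there is one more tool, called after "Request:" as name([rows], argument=value, ...), one row to a line, values as JSON. drive_tool: Moves the arm, as the interface text tells. Its arguments: {"type":"object","properties":{"motion":{"type":"array","items":{"type":"array"}}},"required":["motion"]}

```bash
mkdir -p pics; ls
python3 - <<'E'
from rig import *
import cv2,numpy as np
for n in("scene","side"):
    im,d=snapshot(n); cv2.imwrite(f"pics/{n}0.png",im); np.savez(f"{n}0.npz",im=im,d=d); print(n,calibration(n))
s=sense();print(s);print(grip_depth, calibration("wrist"))
E
```

```text
pics
scene {'camera_matrix': array([[447.57021383,   0.        , 316.91035222],
       [  0.        , 447.57021383, 183.68934494],
       [  0.        ,   0.        ,   1.        ]]), 'rvec': array([ 1.97703299, -1.01034932,  0.5158857 ]), 'tvec': array([-0.28916524,  0.2926705 ,  0.77568305])}
side {'camera_matrix': array([[514.73346637,   0.        , 320.0322713 ],
       [  0.        , 514.73346637, 203.00816907],
       [  0.        ,   0.        ,   1.        ]]), 'rvec': array([ 2.20967759, -0.82728281,  0.37072255]), 'tvec': array([-0.37408972,  0.31450078,  1.10414264])}
{'time_s': 0.1, 'qpos': array([-5.90737456e+00,  5.03699203e+00,  7.86181433e+01,  1.52369867e-04,
        9.64637416e+01, -5.90754063e+00]), 'joint_velocities': array([ 0.01999878, -0.02934184, -0.06480306, -0.06627529,  0.04132726,
        0.02487434]), 'effort': array([ 2.78635656e-03, -3.53014469e+01, -3.14218891e+01, -1.15072685e-04,
        7.91701314e-03, -1.45799942e-05]), 'eef_pos': array([5.49537654e-01, 4.23575612e-05, 2.30217765e-01]), 'orientation': array([[-2.97205100e-06,  9.99997871e-01, -2.06350288e-03],
       [ 9.99999977e-01,  3.41811999e-06,  2.16167272e-04],
       [ 2.16173865e-04, -2.06350219e-03, -9.99997848e-01]]), 'force': array([ 0.49057361, -0.55007193, -1.20969575]), 'torque': array([-0.02795916, -0.04450249, -0.0121024 ]), 'gripper_force': 0.0, 'gripper_width': 0.08546054636496826}
0.0187 {'camera_matrix': array([[336.76901345,   0.        , 319.71431939],
       [  0.        , 336.76901345, 199.30235184],
       [  0.        ,   0.        ,   1.        ]]), 'mount': array([[ 4.57495905e-04, -9.47213444e-01, -3.20603309e-01,
         8.28495086e-02],
       [ 9.99999727e-01,  2.47481631e-04,  6.95806455e-04,
         4.28546443e-04],
       [-5.79733799e-04, -3.20603540e-01,  9.47213299e-01,
        -1.43089773e-01],
       [ 0.00000000e+00,  0.00000000e+00,  0.00000000e+00,
         1.00000000e+00]])}
```

View pics/scene0.png

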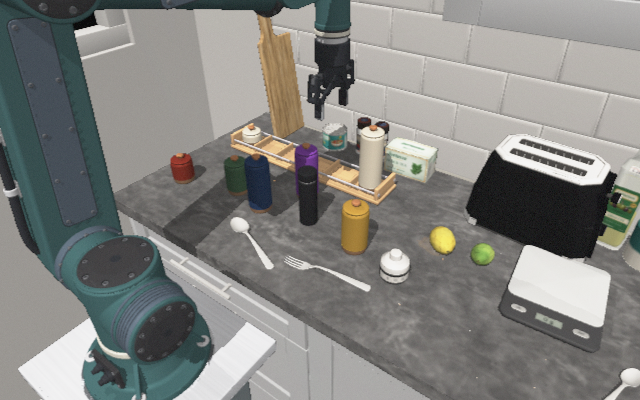

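View pics/side0.png

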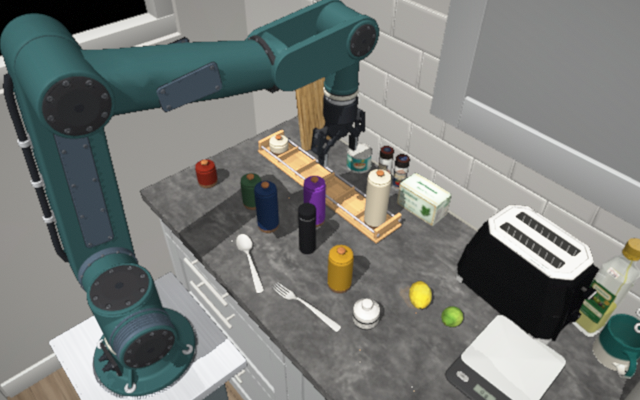

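The scene view shows these jars and look-alikes:
- **Coloured jars:** rust (181,167), green (235,175), blue (259,183) and mustard (355,227).
- **Purple look-alike of blue:** (306,170), not to be touched.
- **Mill and timer:** mill (308,195), which could pass for a dark jar, and timer (395,265).
- **Cream jars:** tall (371,158) in the near-right bay, low (251,133) at the far-left end.

I'll now measure positions from depth plus colour masks.

```bash
cat > h.py <<'E'
from rig import *
import cv2,numpy as np
from scipy.optimize import least_squares
def cloud(n,d):
    c=calibration(n);K=c["camera_matrix"];R=cv2.Rodrigues(c["rvec"])[0];t=c["tvec"].ravel()
    v,u=np.mgrid[:400,:640]
    P=np.stack([(u-K[0,2])/K[0,0]*d,(v-K[1,2])/K[1,1]*d,d],-1)
    return (P-t)@R
def proj(n,P):
    c=calibration(n);return cv2.projectPoints(np.float64(P).reshape(-1,1,3),c["rvec"],c["tvec"],c["camera_matrix"],None)[0].reshape(-1,2)
H={"rust":((0,9),(120,255),(50,255)),"green":((50,88),(60,255),(15,110)),"blue":((105,122),(110,255),(15,140)),
"purple":((125,150),(100,255),(40,255)),"mustard":((12,26),(180,255),(70,255))}
def mask(im,k):
    h=cv2.cvtColor(im,cv2.COLOR_BGR2HSV);l,u=zip(*H[k]);return cv2.inRange(h,l,u)>0
def circ(xy,c0,r):
    f=least_squares(lambda c:np.hypot(*(xy-c).T)-r,c0,loss="soft_l1",f_scale=.002);return f.x,np.median(abs(f.fun))
E
python3 - <<'E'
from h import *
cam=calibration
L={}
for n in("scene","side"):
    z=np.load(n+"0.npz");im,d=z["im"],z["d"];P=cloud(n,d)
    c=calibration(n);C=-cv2.Rodrigues(c["rvec"])[0].T@c["tvec"].ravel()
    seeds={"rust":(181,170),"green":(235,178),"blue":(259,185),"purple":(306,155),"mustard":(355,230)} if n=="scene" else {"rust":(206,178),"green":(251,192),"blue":(266,208),"purple":(314,188),"mustard":(340,270)}
    for k,s in seeds.items():
        h=mask(im,k).astype(np.uint8);nl,lab=cv2.connectedComponents(h)
        l=lab[s[1],s[0]]
        if l==0: print(n,k,"seed miss",cv2.cvtColor(im,cv2.COLOR_BGR2HSV)[s[1],s[0]]);continue
        m=(lab==l)&(d>0);p=P[m];top=np.percentile(p[:,2],99)
        b=p[(p[:,2]>.015)&(p[:,2]<top-.012)]
        m0=np.median(b[:,:2],0);dr=m0-C[:2];dr/=np.hypot(*dr)
        x,e=circ(b[:,:2],m0+.02*dr,.029);print(n,k,m.sum(),"ctr",x.round(4),"res",e.round(4),"zmax",top.round(3))
    for k,(s,r,w) in {"mill":((308,205) if n=="scene" else (307,235),.022,7),"timer":((395,270) if n=="scene" else (366,318),.03,10),"creamT":((371,165) if n=="scene" else (377,205),.029,9),"creamL":((251,136) if n=="scene" else (279,146),.029,7)}.items():
        p=P[s[1]-4:s[1]+8,s[0]-w:s[0]+w].reshape(-1,3);m0=np.median(p[:,:2],0);dr=m0-C[:2];dr/=np.hypot(*dr)
        x,e=circ(p[:,:2],m0+.02*dr,r);print(n,k,"ctr",x.round(4),e.round(4),"z",np.median(p[:,2]).round(3))
    L[n]=P[(d>0)]
    # rack: points at partition/end tops
    im_h=cv2.cvtColor(im,cv2.COLOR_BGR2HSV);wood=cv2.inRange(im_h,(5,50,110),(25,200,255))>0
    q=P[wood&(d>0)]; q=q[(q[:,2]>.005)&(q[:,2]<.056)&(q[:,0]>.4)]
    rect=cv2.minAreaRect(q[:,:2].astype(np.float32)*1000);print(n,"rack",len(q),rect, "hull",cv2.boxPoints(rect).round(0).tolist())
    np.save(n+"_rack.npy",q)
E
```

```text
scene rust 495 ctr [0.3947 0.3811] res 0.0013 zmax 0.07
scene green 515 ctr [0.4416 0.2225] res 0.0011 zmax 0.099
scene blue 1011 ctr [0.4209 0.1247] res 0.0008 zmax 0.141
scene purple 510 ctr [0.5274 0.0606] res 0.0008 zmax 0.143
scene mustard seed miss [ 20 166 163]
scene mill ctr [ 0.449  -0.0035] 0.001 z 0.055
scene timer ctr [ 0.4114 -0.2504] 0.0012 z 0.033
scene creamT ctr [ 0.6346 -0.0588] 0.0012 z 0.091
scene creamL ctr [0.6349 0.3507] 0.002 z 0.044
scene rack 3804 ((598.8209228515625, 34.93927001953125), (738.6255493164062, 408.2418212890625), 84.28054809570312) hull [[359.0, -312.0], [765.0, -353.0], [839.0, 382.0], [433.0, 423.0]]
side rust 420 ctr [0.396  0.3784] res 0.0012 zmax 0.07
side green 386 ctr [0.443  0.2199] res 0.0013 zmax 0.095
side blue 887 ctr [0.4224 0.1222] res 0.0011 zmax 0.142
side purple 687 ctr [0.5283 0.0578] res 0.0012 zmax 0.142
side mustard 903 ctr [ 0.4328 -0.1444] res 0.0008 zmax 0.119
side mill ctr [ 0.45   -0.0057] 0.001 z 0.064
side timer ctr [ 0.413  -0.2521] 0.002 z 0.035
side creamT ctr [ 0.636  -0.0615] 0.0012 z 0.097
side creamL ctr [0.6359 0.349 ] 0.0024 z 0.046
side rack 3797 ((597.6602783203125, 31.429901123046875), (726.9310302734375, 396.323486328125), 89.45323181152344) hull [[396.0, -330.0], [792.0, -334.0], [799.0, 393.0], [403.0, 397.0]]
```

```bash
python3 - <<'E'
from h import *
np.set_printoptions(linewidth=150,suppress=True)
for n in("scene","side"):
    q=np.load(n+"_rack.npy");q=q[(q[:,0]>.56)&(q[:,0]<.72)&(q[:,1]>-.14)&(q[:,1]<.43)]
    f=q[(q[:,2]>.009)&(q[:,2]<.019)]
    print(n,"floor y",np.histogram(f[:,1],np.arange(-.12,.421,.01))[0])
    hi=q[q[:,2]>.03]; print("hi y",np.histogram(hi[:,1],np.arange(-.12,.421,.005))[0])
    for a,b in((-.12,-.09),(-.025,-.01),(.05,.075),(.135,.16),(.21,.24),(.295,.32),(.385,.41)):
        s=hi[(hi[:,1]>a)&(hi[:,1]<b)]
        if len(s)>5: print((a,b),len(s),"mean",s.mean(0).round(4),"x",np.percentile(s[:,0],[5,95]).round(4),"zmax",s[:,2].max().round(3))
    z=np.load(n+"0.npz");P=cloud(n,z["d"])[z["d"]>0]
    o=P[(P[:,0]>.69)&(P[:,2]>.05)&(P[:,2]<.35)&(P[:,1]>-.1)&(P[:,1]<.42)]
    for y in np.arange(-.1,.42,.04):
        s=o[(o[:,1]>y)&(o[:,1]<y+.04)]
        if len(s):print("back",y.round(2),np.percentile(s[:,0],[1,10]).round(3),end=";")
    print()
E
python3 - <<'E'
import cv2
a=cv2.imread('pics/scene0.png')[100:240,140:440];cv2.imwrite('pics/crop.png',cv2.resize(a,None,fx=2.6,fy=2.6,interpolation=2))
E
```

```text
scene floor y [25 74 14 28 32 29 24 25 26 44 19 27 66 75 71 70 71 79 26 11 25 42 33 23 13  2  1  8 19 19 23 33 42 42 56 17 15 32 45 46 41 45 66 12 19 16 23 16 17
 15 22  7  0  0]
hi y [  0   0 109  47  26   0   1   0   0   1   0   0   0   0   0   2   9   0   1  23  11   0   0   0   0   0   0   0   0   0   0   0   0   0   0  23  34
   2   0   0   0   0   0   0   0   0   0   0   0   0   0   0   0   0   0   1   1   1   1   0   0   0   0   0   0   0   0   0  36  19   1   0   0   0
   0   0   0   0   0   0   0   0   0   0  11  62  34   9   3   3   0   0   0   0   0   2   2   5   1   1  26  54  23   2   0   0   0   0]
(-0.12, -0.09) 182 mean [ 0.6311 -0.1044  0.0424] x [0.5911 0.6762] zmax 0.051
(-0.025, -0.01) 34 mean [ 0.6171 -0.0211  0.0343] x [0.5985 0.6371] zmax 0.037
(0.05, 0.075) 59 mean [0.634  0.0608 0.0339] x [0.5983 0.6706] zmax 0.038
(0.21, 0.24) 56 mean [0.6339 0.2243 0.0339] x [0.6011 0.6683] zmax 0.038
(0.295, 0.32) 116 mean [0.6716 0.309  0.0387] x [0.6027 0.7165] zmax 0.056
(0.385, 0.41) 79 mean [0.6202 0.389  0.043 ] x [0.5878 0.6793] zmax 0.051
back -0.1 [0.747 0.771];ba
[... 997 characters left out ...]
01) 17 mean [ 0.6168 -0.023   0.0349] x [0.6028 0.6323] zmax 0.039
(0.05, 0.075) 61 mean [0.6357 0.0574 0.0349] x [0.5985 0.6692] zmax 0.041
(0.135, 0.16) 30 mean [0.656  0.1395 0.0342] x [0.6377 0.6736] zmax 0.041
(0.21, 0.24) 54 mean [0.638  0.2219 0.0339] x [0.6023 0.6714] zmax 0.039
(0.295, 0.32) 113 mean [0.6709 0.3066 0.0383] x [0.6093 0.7154] zmax 0.056
(0.385, 0.41) 44 mean [0.6327 0.3881 0.0447] x [0.5912 0.6778] zmax 0.05
back -0.1 [0.747 0.757];back -0.06 [0.748 0.792];back -0.02 [0.784 0.791];back 0.02 [0.779 0.792];back 0.06 [0.781 0.828];back 0.1 [0.755 0.806];back 0.14 [0.752 0.805];back 0.18 [0.827 0.829];back 0.22 [0.827 0.828];back 0.3 [0.697 0.702];back 0.34 [0.7   0.701];
```

View pics/crop.png

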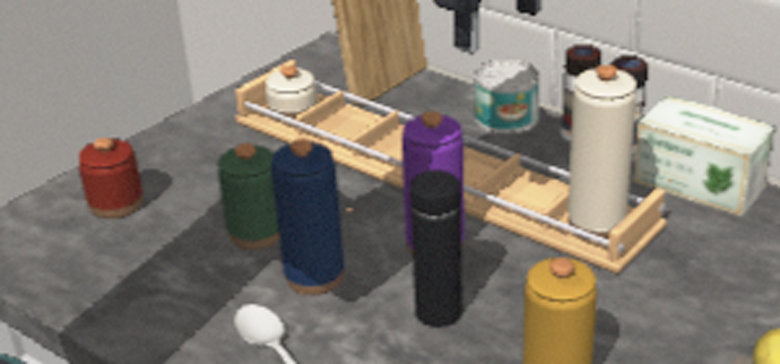

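The crop confirms rust at (110,178), green (247,195) and blue (308,215). Purple at (432,180) stays put.

The rack is centred at about (0.635, 0.141) with yaw near 0. Running down from the tall end, the bay y values are:
- blue 0.018
- mustard 0.100
- green 0.182
- rust 0.264

I'll pick blue first.

Request:
drive_tool([
  [[40,-40,0],0,1],
  [[70,-75,0],0,1],
  [[100,-105,0],0,1],
  [[124,-128,0],0,1],
  [[124,-128,0],0,1],
  [[124,-128,0],0,1],
  [[124,-128,30],0,1],
  [[124,-128,60],0,1],
  [[124,-128,60],0,1],
  [[124,-128,60],0,1],
])

```text
time_s: 0.93
eef_pos: [0.4213, 0.1231, 0.1695]
orientation: [[0.001, 1.0, -0.005], [1.0, -0.001, -0.001], [-0.001, -0.005, -1.0]]
force: [0.2, 0.6, 0.7]
gripper_width: 0.0854
gripper_force: 0.0
```

Run:
```python
from h import *
print(sense()["eef_pos"])
im,d=snapshot("wrist");cv2.imwrite("pics/w1.png",im)
```

```text
[0.42125966 0.12309698 0.16949231]
```

View pics/w1.png

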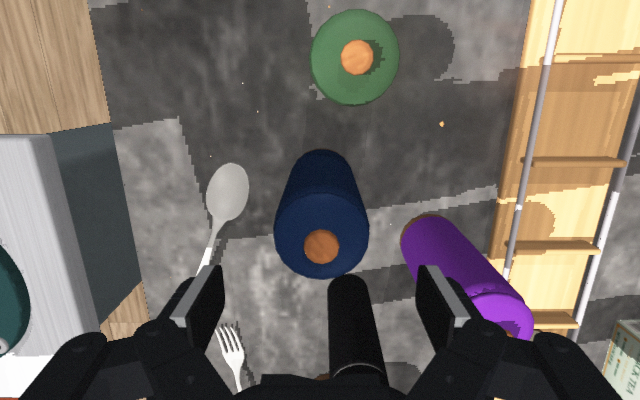

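The wrist view shows blue's knob at (321,246), where my estimate predicts it at (320,250), so it is centred between the fingers. Mill and purple are clear of the fingers. I'll go down and grip.

Request:
drive_tool([
  [[0,0,30],0,1],
  [[0,0,55],0,1],
  [[0,0,72],0,1],
  [[0,0,72],0,1],
  [[0,0,72],0,0],
  [[0,0,72],0,0],
  [[0,0,72],0,0],
  [[0,0,72],0,0],
  [[0,0,72],0,0],
  [[0,0,72],0,0],
])

```text
time_s: 1.82
eef_pos: [0.4239, 0.1242, 0.1025]
orientation: [[-0.0, 1.0, 0.005], [1.0, 0.0, 0.001], [0.001, 0.005, -1.0]]
force: [-2.1, -0.3, 6.2]
gripper_width: 0.0566
gripper_force: 63.8
```

Request:
drive_tool([
  [[0,0,-30],0,0],
  [[0,0,-65],0,0],
  [[0,0,-105],0,0],
  [[0,0,-145],0,0],
  [[0,0,-180],0,0],
  [[0,0,-180],0,0],
  [[-10,20,-180],0,0],
  [[-26,52,-180],0,0],
  [[-42,85,-180],0,0],
  [[-58,118,-180],0,0],
])

```text
time_s: 2.65
eef_pos: [0.5407, 0.0654, 0.2781]
orientation: [[-0.001, 1.0, -0.001], [1.0, 0.001, -0.0], [-0.0, -0.001, -1.0]]
force: [0.1, 0.7, -4.6]
gripper_width: 0.0565
gripper_force: 66.9
```

Request:
drive_tool([
  [[-16,32,0],0,0],
  [[-32,64,0],0,0],
  [[-44,86,0],0,0],
  [[-48,95,0],0,0],
  [[-48,95,0],0,0],
  [[-48,95,0],0,0],
])

```text
time_s: 3.15
eef_pos: [0.6347, 0.0178, 0.2768]
orientation: [[0.001, 1.0, -0.004], [1.0, -0.001, 0.001], [0.001, -0.004, -1.0]]
force: [-0.7, 0.6, -5.1]
gripper_width: 0.0561
gripper_force: 67.2
```

Run:
```python
from h import *
s=sense();print(s["eef_pos"],s["orientation"].round(4),s["force"],s["gripper_width"])
im,d=snapshot("side");cv2.imwrite("pics/s1.png",im);np.savez("side1.npz",im=im,d=d)
for n in("side","scene"):
    im,d=snapshot(n);P=cloud(n,d);m=mask(im,"blue")&(d>0)&(P[...,2]>.1)&(P[...,0]>.5);p=P[m]
    if len(p)>50:
        b=p[(p[:,2]<np.percentile(p[:,2],90))];print(n,len(p),circ(b[:,:2],[.635,.018],.029),np.percentile(p[:,2],[1,99]))
```

```text
[0.63474622 0.0177561  0.27684806] [[ 6.0e-04  1.0e+00 -4.4e-03]
 [ 1.0e+00 -6.0e-04  6.0e-04]
 [ 6.0e-04 -4.4e-03 -1.0e+00]] [-0.7295427   0.58559529 -5.07629352] 0.056136820219444786
side 938 (array([0.63337185, 0.01697588]), np.float64(0.0012897061421265066)) [0.19342091 0.31695615]
scene 1041 (array([0.63220569, 0.01904265]), np.float64(0.0010012711778710787)) [0.19177567 0.31628306]
```

Request:
drive_tool([
  [[0,0,35],0,0],
  [[0,0,75],0,0],
  [[0,0,110],0,0],
  [[0,0,135],0,0],
  [[0,0,150],0,0],
  [[0,0,156],0,0],
  [[0,0,158],0,0],
  [[0,0,159],0,0],
  [[0,0,160],0,0],
  [[0,0,160],0,0],
])

```text
time_s: 4.13
eef_pos: [0.636, 0.018, 0.1215]
orientation: [[-0.0, 1.0, 0.004], [1.0, 0.0, -0.0], [-0.0, 0.004, -1.0]]
force: [0.7, 0.1, -4.6]
gripper_width: 0.0562
gripper_force: 67.4
```

Request:
drive_tool([
  [[0,0,1],0,0],
  [[0,0,2],0,0],
  [[0,0,3],0,0],
  [[0,0,3],0,0],
])

```text
time_s: 4.47
eef_pos: [0.6353, 0.0179, 0.1168]
orientation: [[0.0, 1.0, 0.001], [1.0, -0.0, -0.0], [-0.0, 0.001, -1.0]]
force: [0.6, -0.0, -3.1]
gripper_width: 0.056
gripper_force: 67.4
```

Request:
drive_tool([
  [[0,0,1],0,0],
  [[0,0,1],0,0],
  [[0,0,1],0,0.6],
  [[0,0,1],0,1],
  [[0,0,1],0,1],
  [[0,0,1],0,1],
  [[0,0,-10],0,1],
  [[0,0,-40],0,1],
  [[0,0,-80],0,1],
  [[0,0,-115],0,1],
])

```text
time_s: 5.3
eef_pos: [0.6348, 0.018, 0.2334]
orientation: [[0.0, 1.0, 0.0], [1.0, -0.0, 0.0], [0.0, 0.0, -1.0]]
force: [1.3, 0.7, 0.7]
gripper_width: 0.0852
gripper_force: 0.0
```

```bash
cat >> h.py <<'E'
def find(k,c0,zmin=.015,zmax=.3,rad=.06,view=("scene","side")):
    for n in view:
        im,d=snapshot(n);P=cloud(n,d);m=mask(im,k)&(d>0)&(np.hypot(P[...,0]-c0[0],P[...,1]-c0[1])<rad)&(P[...,2]>zmin)&(P[...,2]<zmax);p=P[m]
        if len(p)<40: print(n,k,"few",len(p));continue
        t=np.percentile(p[:,2],99);b=p[p[:,2]<t-.012];x,e=circ(b[:,:2],c0,.029);print(n,k,len(p),x.round(4),e.round(4),"top",t.round(3))
H["mustard"]=((12,26),(130,255),(70,255))
E
python3 - <<'E'
from h import *
print(sense()["eef_pos"])
find("blue",(.635,.018),zmin=.04);find("mustard",(.433,-.144));find("purple",(.528,.059))
im,d=snapshot("side");cv2.imwrite("pics/s2.png",im)
E
```

```text
[0.63484664 0.0180086  0.23341078]
scene blue 898 [0.6317 0.0186] 0.001 top 0.155
side blue 812 [0.6332 0.0159] 0.0011 top 0.156
scene mustard 1254 [ 0.4316 -0.1417] 0.0009 top 0.127
side mustard 1009 [ 0.4331 -0.1443] 0.0012 top 0.128
scene purple 492 [0.5272 0.0606] 0.0007 top 0.141
side purple 654 [0.5288 0.0579] 0.0011 top 0.143
```

View pics/s2.png

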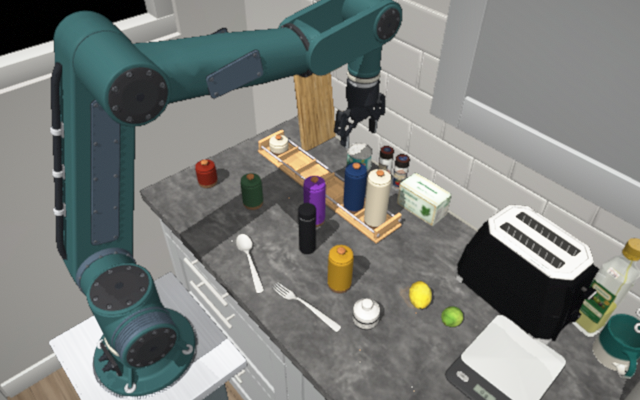

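Blue stands at (355,187) beside the tall cream jar, and nothing else has moved. Next is mustard.

Request:
drive_tool([
  [[-20,-25,0],0,1],
  [[-45,-56,0],0,1],
  [[-70,-88,0],0,1],
  [[-95,-120,0],0,1],
  [[-120,-150,0],0,1],
  [[-145,-182,0],0,1],
  [[-161,-202,0],0,1],
  [[-161,-202,20],0,1],
  [[-161,-202,60],0,1],
  [[-161,-202,90],0,1],
])

```text
time_s: 6.48
eef_pos: [0.4316, -0.1431, 0.1387]
orientation: [[0.002, 1.0, -0.001], [1.0, -0.002, 0.001], [0.001, -0.001, -1.0]]
force: [0.2, -0.2, 0.0]
gripper_width: 0.0855
gripper_force: 0.0
```

Request:
drive_tool([
  [[0,0,30],0,1],
  [[0,0,55],0,1],
  [[0,0,66],0,1],
  [[0,0,66],0,1],
  [[0,0,66],0,0],
  [[0,0,66],0,0],
  [[0,0,66],0,0],
  [[0,0,66],0,0],
  [[0,0,66],0,0],
  [[0,0,66],0,0],
])

```text
time_s: 7.32
eef_pos: [0.4341, -0.1437, 0.0777]
orientation: [[-0.0, 1.0, 0.003], [1.0, 0.0, -0.002], [-0.002, 0.003, -1.0]]
force: [-2.5, 0.3, 4.9]
gripper_width: 0.0567
gripper_force: 64.3
```

Request:
drive_tool([
  [[0,0,-30],0,0],
  [[0,0,-65],0,0],
  [[0,0,-105],0,0],
  [[0,0,-145],0,0],
  [[0,0,-185],0,0],
  [[0,0,-190],0,0],
  [[15,12,-190],0,0],
  [[40,33,-190],0,0],
  [[66,55,-190],0,0],
  [[92,76,-190],0,0],
])

```text
time_s: 8.15
eef_pos: [0.5093, -0.0499, 0.2634]
orientation: [[0.001, 1.0, -0.002], [1.0, -0.001, 0.001], [0.001, -0.002, -1.0]]
force: [0.5, -0.4, -4.9]
gripper_width: 0.0566
gripper_force: 66.6
```

Request:
drive_tool([
  [[26,22,0],0,0],
  [[52,44,0],0,0],
  [[78,65,0],0,0],
  [[104,87,0],0,0],
  [[130,109,0],0,0],
  [[145,121,0],0,0],
  [[151,126,0],0,0],
  [[151,126,0],0,0],
  [[151,126,0],0,0],
])

```text
time_s: 8.9
eef_pos: [0.6344, 0.0995, 0.2635]
orientation: [[0.0, 1.0, -0.003], [1.0, -0.0, -0.001], [-0.001, -0.003, -1.0]]
force: [-0.0, -0.8, -4.6]
gripper_width: 0.0566
gripper_force: 66.6
```

Run:
```python
from h import *
s=sense();print(s["eef_pos"],s["orientation"][:,2],s["force"])
find("mustard",(.635,.1),zmin=.15,zmax=.4,rad=.045)
```

```text
[0.63437703 0.09951545 0.26347738] [-0.00337896 -0.00116877 -0.99999361] [-0.00545679 -0.82247854 -4.57993719]
scene mustard 834 [0.6325 0.1012] 0.0011 top 0.306
side mustard 828 [0.6334 0.0993] 0.0015 top 0.316
```

Request:
drive_tool([
  [[0,0,35],0,0],
  [[0,0,75],0,0],
  [[0,0,115],0,0],
  [[0,0,145],0,0],
  [[0,0,160],0,0],
  [[0,0,168],0,0],
  [[0,0,171],0,0],
  [[0,0,172],0,0],
  [[0,0,173],0,0],
  [[0,0,173],0,0],
])

```text
time_s: 9.83
eef_pos: [0.6363, 0.0999, 0.0948]
orientation: [[0.0, 1.0, 0.004], [1.0, -0.0, 0.0], [0.0, 0.004, -1.0]]
force: [-0.3, -0.8, -4.3]
gripper_width: 0.0567
gripper_force: 66.8
```

Request:
drive_tool([
  [[0,0,1],0,0],
  [[0,0,1],0,0],
  [[0,0,1],0,0],
])

```text
time_s: 10.08
eef_pos: [0.6354, 0.1001, 0.0921]
orientation: [[-0.0, 1.0, 0.001], [1.0, 0.0, 0.0], [0.0, 0.001, -1.0]]
force: [0.5, 1.0, -5.4]
gripper_width: 0.0568
gripper_force: 66.8
```

Nearly down. I'll ease it on until it touches, release and rise.

Request:
drive_tool([
  [[0,0,1],0,0],
  [[0,0,1],0,0],
  [[0,0,1],0,0],
])

```text
time_s: 10.33
eef_pos: [0.6354, 0.1002, 0.0918]
orientation: [[-0.0, 1.0, 0.002], [1.0, 0.0, 0.0], [0.0, 0.002, -1.0]]
force: [-2.3, 0.7, 2.1]
gripper_width: 0.0566
gripper_force: 67.3
```

Request:
drive_tool([
  [[0,0,0],0,0.6],
  [[0,0,0],0,1],
  [[0,0,0],0,1],
  [[0,0,0],0,1],
  [[0,0,-10],0,1],
  [[0,0,-40],0,1],
  [[0,0,-80],0,1],
  [[0,0,-120],0,1],
  [[0,0,-120],0,1],
])

```text
time_s: 11.08
eef_pos: [0.6392, 0.1003, 0.2228]
orientation: [[0.0, 1.0, 0.02], [1.0, -0.0, 0.001], [0.001, 0.02, -1.0]]
force: [0.9, -0.4, 2.0]
gripper_width: 0.0854
gripper_force: 0.0
```

Run:
```python
from h import *
print(sense()["eef_pos"])
find("mustard",(.635,.1),zmin=.05,zmax=.4,rad=.045);find("blue",(.635,.018),zmin=.04);find("green",(.442,.221));find("rust",(.395,.38))
```

```text
[0.63918966 0.10026007 0.22279523]
scene mustard 496 [0.6331 0.1023] 0.0011 top 0.14
side mustard 628 [0.6341 0.1   ] 0.0017 top 0.143
scene blue 900 [0.6318 0.0184] 0.001 top 0.154
side blue 810 [0.6334 0.0157] 0.0011 top 0.156
scene green 564 [0.4414 0.2226] 0.0011 top 0.093
side green 549 [0.4431 0.22  ] 0.0013 top 0.094
scene rust 481 [0.3944 0.3814] 0.0011 top 0.071
side rust 421 [0.3963 0.3785] 0.0013 top 0.07
```

Request:
drive_tool([
  [[15,-25,0],0,1],
  [[34,-55,0],0,1],
  [[54,-86,0],0,1],
  [[74,-117,0],0,1],
  [[93,-148,0],0,1],
  [[112,-178,0],0,1],
  [[121,-192,0],0,1],
  [[121,-192,20],0,1],
  [[121,-192,60],0,1],
  [[121,-192,90],0,1],
])

```text
time_s: 12.32
eef_pos: [0.4422, 0.2213, 0.1186]
orientation: [[-0.001, 1.0, 0.0], [1.0, 0.001, 0.0], [0.0, 0.0, -1.0]]
force: [-0.1, 0.1, -1.0]
gripper_width: 0.0853
gripper_force: 0.0
```

Request:
drive_tool([
  [[0,0,30],0,1],
  [[0,0,55],0,1],
  [[0,0,69],0,1],
  [[0,0,69],0,1],
  [[0,0,69],0,0],
  [[0,0,69],0,0],
  [[0,0,69],0,0],
  [[0,0,69],0,0],
  [[0,0,69],0,0],
  [[0,0,69],0,0],
])

```text
time_s: 13.15
eef_pos: [0.4442, 0.2215, 0.0532]
orientation: [[-0.0, 1.0, 0.003], [1.0, 0.0, 0.001], [0.001, 0.003, -1.0]]
force: [-1.4, -0.3, 5.9]
gripper_width: 0.0566
gripper_force: 64.6
```

Request:
drive_tool([
  [[0,0,-30],0,0],
  [[0,0,-65],0,0],
  [[0,0,-105],0,0],
  [[0,0,-130],0,0],
  [[0,0,-130],0,0],
  [[-4,20,-130],0,0],
  [[-10,50,-130],0,0],
  [[-18,85,-130],0,0],
  [[-25,120,-130],0,0],
])

```text
time_s: 13.9
eef_pos: [0.563, 0.1954, 0.1787]
orientation: [[-0.001, 1.0, -0.004], [1.0, 0.001, -0.001], [-0.001, -0.004, -1.0]]
force: [-0.5, 1.2, -2.8]
gripper_width: 0.0567
gripper_force: 65.6
```

Request:
drive_tool([
  [[-7,36,0],0,0],
  [[-12,62,0],0,0],
  [[-14,72,0],0,0],
  [[-14,72,0],0,0],
  [[-14,72,0],0,0],
])

```text
time_s: 14.32
eef_pos: [0.6341, 0.1816, 0.178]
orientation: [[0.001, 1.0, -0.006], [1.0, -0.001, -0.001], [-0.001, -0.006, -1.0]]
force: [-0.5, 0.6, -2.3]
gripper_width: 0.0565
gripper_force: 65.8
```

Run:
```python
from h import *
s=sense();print(s["eef_pos"],s["orientation"][:,2])
find("green",(.635,.182),zmin=.11,zmax=.4,rad=.045)
```

```text
[0.63409719 0.18155379 0.17796123] [-5.58369874e-03 -8.61505928e-04 -9.99984040e-01]
scene green 433 [0.6327 0.1835] 0.0015 top 0.391
side green 487 [0.633  0.1817] 0.0019 top 0.23
```

Request:
drive_tool([
  [[0,0,35],0,0],
  [[0,0,65],0,0],
  [[0,0,90],0,0],
  [[0,0,104],0,0],
  [[0,0,110],0,0],
  [[0,0,113],0,0],
  [[0,0,114],0,0],
  [[0,0,114],0,0],
  [[0,0,115],0,0],
  [[0,0,115],0,0],
])

```text
time_s: 15.25
eef_pos: [0.6358, 0.1822, 0.0677]
orientation: [[-0.0, 1.0, 0.003], [1.0, 0.0, 0.0], [0.0, 0.003, -1.0]]
force: [-0.7, -0.5, -4.3]
gripper_width: 0.0565
gripper_force: 66.0
```

Request:
drive_tool([
  [[0,0,1],0,0],
  [[0,0,1],0,0],
  [[0,0,1],0,0],
])

```text
time_s: 15.5
eef_pos: [0.6357, 0.1822, 0.0673]
orientation: [[0.0, 1.0, 0.002], [1.0, -0.0, 0.001], [0.001, 0.002, -1.0]]
force: [-2.0, -0.7, 4.4]
gripper_width: 0.0568
gripper_force: 66.5
```

Request:
drive_tool([
  [[0,0,0],0,0.6],
  [[0,0,0],0,1],
  [[0,0,0],0,1],
  [[0,0,0],0,1],
  [[0,0,-10],0,1],
  [[0,0,-40],0,1],
  [[0,0,-80],0,1],
  [[0,0,-110],0,1],
  [[0,0,-110],0,1],
])

```text
time_s: 16.25
eef_pos: [0.6389, 0.1828, 0.1859]
orientation: [[-0.0, 1.0, 0.017], [1.0, -0.0, 0.003], [0.003, 0.017, -1.0]]
force: [0.3, -0.0, 1.5]
gripper_width: 0.0854
gripper_force: 0.0
```

Request:
drive_tool([
  [[20,-25,0],0,1],
  [[45,-55,0],0,1],
  [[71,-86,0],0,1],
  [[97,-117,0],0,1],
  [[123,-148,0],0,1],
  [[148,-179,0],0,1],
  [[174,-210,0],0,1],
  [[198,-240,0],0,1],
  [[198,-240,0],0,1],
  [[198,-240,0],0,1],
])

```text
time_s: 17.08
eef_pos: [0.3936, 0.3813, 0.1759]
orientation: [[-0.004, 1.0, 0.001], [1.0, 0.004, 0.0], [0.0, 0.001, -1.0]]
force: [1.2, 0.3, -0.3]
gripper_width: 0.0851
gripper_force: 0.0
```

Request:
drive_tool([
  [[0,0,35],0,1],
  [[0,0,75],0,1],
  [[0,0,110],0,1],
  [[0,0,130],0,1],
  [[0,0,143],0,1],
  [[0,0,146],0,1],
  [[0,0,146],0,1],
])

```text
time_s: 17.67
eef_pos: [0.3955, 0.3787, 0.0282]
orientation: [[0.002, 1.0, -0.002], [1.0, -0.002, -0.002], [-0.002, -0.002, -1.0]]
force: [0.1, 0.3, 0.7]
gripper_width: 0.0852
gripper_force: 0.0
```

Request:
drive_tool([
  [[0,0,0],0,0],
  [[0,0,0],0,0],
  [[0,0,0],0,0],
  [[0,0,0],0,0],
  [[0,0,0],0,0],
  [[0,0,0],0,0],
])

```text
time_s: 18.17
eef_pos: [0.3965, 0.3809, 0.0317]
orientation: [[-0.0, 1.0, 0.004], [1.0, 0.0, 0.003], [0.003, 0.004, -1.0]]
force: [1.0, -1.2, 5.3]
gripper_width: 0.0565
gripper_force: 65.3
```

Request:
drive_tool([
  [[0,0,-30],0,0],
  [[0,0,-70],0,0],
  [[0,0,-110],0,0],
  [[0,0,-120],0,0],
  [[-10,20,-120],0,0],
  [[-25,50,-120],0,0],
  [[-41,84,-120],0,0],
  [[-57,118,-120],0,0],
  [[-73,151,-120],0,0],
  [[-89,184,-120],0,0],
])

```text
time_s: 19.0
eef_pos: [0.5795, 0.2898, 0.1472]
orientation: [[-0.0, 1.0, -0.003], [1.0, 0.0, -0.001], [-0.001, -0.003, -1.0]]
force: [0.6, 0.7, -2.7]
gripper_width: 0.0563
gripper_force: 65.7
```

Request:
drive_tool([
  [[-14,30,0],0,0],
  [[-24,50,0],0,0],
  [[-27,56,0],0,0],
  [[-27,56,0],0,0],
  [[-27,56,0],0,0],
])

```text
time_s: 19.42
eef_pos: [0.6339, 0.2641, 0.1475]
orientation: [[0.0, 1.0, -0.004], [1.0, -0.0, -0.0], [-0.0, -0.004, -1.0]]
force: [-0.1, 0.4, -3.0]
gripper_width: 0.0563
gripper_force: 65.7
```

Run:
```python
from h import *
s=sense();print(s["eef_pos"],s["orientation"][:,2],s["force"])
find("rust",(.635,.264),zmin=.09,zmax=.2,rad=.045)
im,d=snapshot("side");cv2.imwrite("pics/s3.png",im)
```

```text
[0.63393998 0.26407327 0.14748637] [-3.59308424e-03 -2.87663084e-04 -9.99993503e-01] [-0.11048423  0.38806503 -3.03852817]
scene rust 363 [0.6327 0.2646] 0.0011 top 0.185
side rust 364 [0.6339 0.263 ] 0.0015 top 0.191
```

View pics/s3.png

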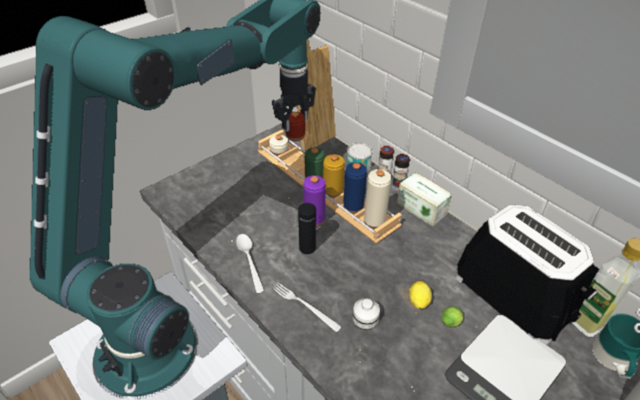

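Tall cream, blue, mustard and green stand in order, and rust hangs above its bay at (297,125). I'll lower it.

Request:
drive_tool([
  [[0,0,30],0,0],
  [[0,0,60],0,0],
  [[0,0,85],0,0],
  [[0,0,96],0,0],
  [[0,0,101],0,0],
  [[0,0,103],0,0],
  [[0,0,104],0,0],
  [[0,0,104],0,0],
  [[0,0,105],0,0],
  [[0,0,105],0,0],
])

```text
time_s: 20.4
eef_pos: [0.6359, 0.2642, 0.0458]
orientation: [[0.0, 1.0, 0.003], [1.0, -0.0, 0.001], [0.001, 0.003, -1.0]]
force: [1.1, -0.8, 1.9]
gripper_width: 0.0565
gripper_force: 66.2
```

Request:
drive_tool([
  [[0,0,0],0,0.6],
  [[0,0,0],0,1],
  [[0,0,0],0,1],
  [[0,0,0],0,1],
  [[0,0,-10],0,1],
  [[0,0,-40],0,1],
  [[0,0,-80],0,1],
  [[0,0,-120],0,1],
  [[0,-30,-160],0,1],
  [[0,-60,-190],0,1],
])

```text
time_s: 21.23
eef_pos: [0.5822, 0.2637, 0.2313]
orientation: [[0.001, 1.0, 0.004], [1.0, -0.001, 0.001], [0.001, 0.004, -1.0]]
force: [-0.3, -0.6, 0.4]
gripper_width: 0.0855
gripper_force: 0.0
```

Request:
drive_tool([
  [[0,-40,0],0,1],
  [[0,-80,0],0,1],
  [[0,-80,0],0,1],
  [[0,-80,0],0,1],
])

```text
time_s: 21.57
eef_pos: [0.4992, 0.264, 0.229]
orientation: [[-0.002, 1.0, 0.001], [1.0, 0.002, 0.0], [0.0, 0.001, -1.0]]
force: [0.5, -0.2, 0.2]
gripper_width: 0.0854
gripper_force: 0.0
```

Run:
```python
from h import *
for k,y in(("blue",.018),("mustard",.1),("green",.182),("rust",.264)): find(k,(.635,y),zmin=.05,zmax=.2,rad=.045)
im,d=snapshot("scene");cv2.imwrite("pics/f1.png",im[80:300,130:450].repeat(2,0).repeat(2,1))
im,d=snapshot("side");cv2.imwrite("pics/f2.png",im[100:340,180:440].repeat(2,0).repeat(2,1))
```

```text
scene blue 832 [0.6319 0.0185] 0.001 top 0.155
side blue 751 [0.6334 0.0158] 0.0011 top 0.156
scene mustard 504 [0.633  0.1023] 0.0015 top 0.141
side mustard 625 [0.6343 0.0996] 0.0017 top 0.142
scene green 295 [0.6339 0.1834] 0.0011 top 0.107
side green 381 [0.6352 0.1804] 0.0012 top 0.108
scene rust 277 [0.635  0.2644] 0.0011 top 0.084
side rust 271 [0.637 0.262] 0.0014 top 0.086
```

View pics/f1.png

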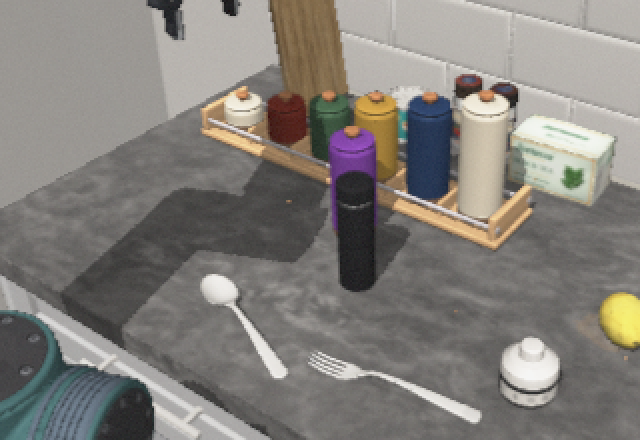

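View pics/f2.png

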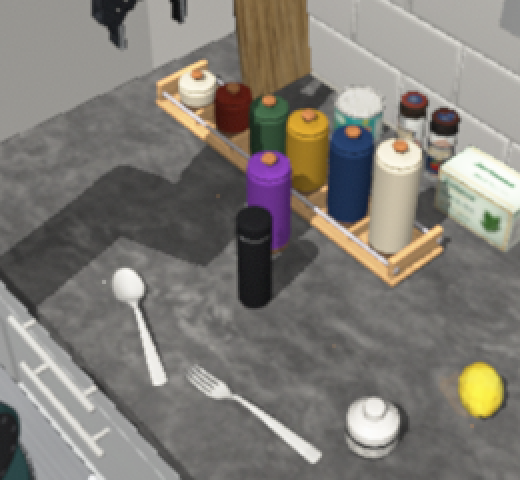

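Both views show the whole row upright and stepping down from the tall cream jar at scene-crop (485,155) to the low one at (243,108). Purple, mill and timer are where they started.

```bash
python3 -c "
from rig import close_job
print(close_job())"
```

```text
the job is handed in; nothing more can be done
None
```

Blue, mustard, green and rust now stand upright in the four middle bays, stepping down from the tall cream jar to the low one; the mill, timer and purple look-alike were left alone, and the job was handed in at about 22 s of the 112 s allowed.

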